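# Click-test two remote switches and reject the one that does not latch

### The arm

A 6-joint arm with a two-finger parallel gripper is mounted at the origin on a cart in front of the work surface, level with it; the furniture and walls round the work are solid. World frame = base frame: x ahead of the robot, y to its left, z up, the work surface at z = 0. Lengths are in mm, angles in rad, forces in N, time in s.
With the tool pointing down it reaches from about 300 to 775 mm from the base axis. Payload 14.6 kg.
Tool frame: the origin (TCP) lies midway between the tips of the shut fingers; the grasp point (between the pads) lies grasp_offset behind it (grasp_offset is the distance from the TCP to the grasp point, in mm); z points along the fingers, y is the line along which they close (so a half turn about z gives the same grasp; the last joint's range is limited). The gripper opens to 94 mm and grips with 3 to 60 N. Pads are 16 mm wide; open, the fingers measure 119 mm over their backs; the gripper's body (75 mm by 177 mm) begins 78 mm behind the grasp point.
Start: joints at [-0.067, 0.3, 1.521, -0, 1.321, -0.067], TCP at [549.99, -0.002, 182.246] pointing down, gripper open.
Joint ranges: [-3.03, 3.03], [-0.79, 2.21], [0.23, 2.52], [-1.04, 4.18], [0, 3.07], [-2.55, 2.55]. Speed limits (rad/s): [2.22, 2.22, 2.57, 3.14, 3.14, 3.14].

### API

Orientations are given as [roll, pitch, yaw] about the fixed x, y, z axes, in that order (R = Rz(yaw) Ry(pitch) Rx(roll)).
In Python, from cell import * gives the robot as it stands. The module is installed in compiled form; this text tells all that it offers.
- The arm moves only by the shell command python3 -m jog 'ROWS' [FORCE]. ROWS is JSON, a list of rows, each a list of 3 entries, a list of its own where there are three numbers: the finger opening in mm, from 0 to 94, then the shift along the tool's x, y, z in units of 50 mm (1.0 is 50 mm), then the turn about the tool's z in units of 180 degrees (1.0 is 180 degrees). In form: [[fingers, [dx, dy, dz], twist], ...]. A call has 1 to 20 rows; each row shifts and turns the commanded pose from where the row before left it, along the tool's axes as they then stand; what a row does not reach is not made up. A row lasts 1/10 s, in which the tool goes at most 50 mm and 8.59 degrees, less where a joint would pass 70% of its speed; a pose out of reach is approached as far as the arm can. A call with a number of a shift or a turn outside -1 to 1 is refused whole. A call with a gripper value outside its range is refused whole. The fingers move at their own pace and stop on an object; FORCE is the grip in N (left out, the last holds). Time passes only in rows, so rows that do not move let the fingers close. It gives the time, the measured TCP pose, the force, the opening and the grip force at its end, in the units of the state.
- read_state(): the state, without advancing time (a new reading comes with each control period).
- camera(name): name is "scene" or "side" or "wrist"; returns the picture (400x640x3 uint8, red, green, blue); there is no depth.
- calibration(name): a dict with "mtx" (3x3 intrinsics, pixels), "distortion" ([k1, k2, p1, p2, k3] as OpenCV has them; the pictures are not rectified), "cam_to_world" (4x4, takes a point from camera to world coordinates); the wrist camera has in their place "hand_eye" (4x4, takes a point from camera to tool coordinates, whose origin is the TCP and whose axes are the flange's). Camera axes: x right, y down, z forward; pixel columns grow to the right and rows downward; lengths in mm; the calibration is good to about 2 mm. A picture is of the moment at which its call begins: read the wrist's pose just before it. calibration takes no time and is no camera call.
- sign_off(): hands the job in; it is judged then, once.
Trained networks look in the newest picture that a camera, given by its name, has taken for a name from the list of things; names that differ only in an ending like _2 or _b are one class to them, and where a whole thing is asked for, a point or a joint stands for the part that bears it (a point fixed in the world has none). Each returns a list of dicts, best first, with "conf" (0 to 1); they miss things now and then, are a little off and sometimes report something else, mostly with a low value. They report only what shows in the picture. A call takes as long as a camera call.
- regions_of(camera, query): "pixels" (400x640 bool, what is visible of it) and "rect" ([centre column, centre row, width, height] in pixels, round what is visible of it).
The state is a dict: "clock": time; "joints": joint angles; "qd": joint speeds; "effort": joint torques, N m; "eef_pos": TCP position; "eef_rot": TCP orientation; "wrist_force": force on the tool from outside, world axes, zero at the start; "moment": the same for the moment, N m; "finger_gap": finger opening in mm; "finger_force": force on a finger pad.
Only numpy, scipy, OpenCV 4.12 (cv2) and the standard library are available. Lean on these libraries where they do the work, as an engineer would, in place of code of your own. Each camera call takes 0.05 s, during which the arm holds its last target. There are 200 camera calls.

### The job

Two small grey switch boxes with big green push-buttons stand on the bench to be tested. Press each button fully down and let go: a good one stays down, a faulty one springs back up. Set the faulty box upright in the red tray, and leave the good box standing where it is with its button down.

Things in the scene. Friction and masses are not known exactly. Their poses are not given: they have to be found in the camera images.
- switch_1_center (a point): first switch box: grey, aluminium lid, 64 mm long (x), 44 mm wide (y), 34 mm high, push-button in the middle of its top. This point is the centre of the box, 17 mm above its underside; z up. Loose, 0.14 to 0.22 kg; take it across the 44 mm width. Both boxes look alike; exactly one is faulty
- switch_1_button (a joint): push-button of the first switch box: 0 up, 0.010 m fully down (noisy by 1 to 2 mm). 3 to 5 N push it straight down. Its green cap is 25 mm across; its top stands 33 mm above the box's centre point when up, 23 mm when down; the orange band below the cap shows only while it is up
- switch_2_center (a point): second switch box, same look and size; this point is its centre, 17 mm above its underside; x along its 64 mm length, y across its 44 mm width, z up
- switch_2_button (a joint): push-button of the second switch box, same look and size: 0 up, 0.010 m fully down, pushed by 3 to 5 N; its top stands 33 mm above the box's centre point when up, 23 mm when down; the orange band below the green cap shows only while it is up
- tray_in (a point): red reject tray, 120 (x) x 140 (y) x 18 mm, walls 4 mm thick, fixed to the bench, open on top; this point is the centre of its inner floor, which is 4 mm above the bench; x and y along its sides, z up

How it is judged (in metres and radians):
On the way:
1. the button of the faulty box has been pressed fully down while the box stood at its place (value of joint switch_1_button above 0.007 m and distance of switch_1_center from where it was at the start of the episode below 0.03 m), for 0.05 s.
At the end, for the whole second after the job is handed in: The box whose button springs back stands upright (within 10 degrees) and at rest on the floor of the red tray, between its walls; the other box stands upright within 30 mm of where it stood, its button at least 6 mm down (x of switch_1_center in the frame of tray_in between -0.05 and 0.05 m and y of switch_1_center in the frame of tray_in between -0.06 and 0.06 m and z of switch_1_center in the frame of tray_in between 0.01 and 0.024 m and angle between each of switch_1_center, switch_2_center's own z axis and vertical below 0.17 rad and linear speed of switch_1 below 0.02 m/s and value of joint switch_2_button above 0.006 m and distance of switch_2_center from where it was at the start of the episode below 0.03 m); the robot touches nothing.
It also fails if it takes over 54 s, if anything falls off the work surface, if the arm or the gripper's body presses on something with over 40 N, if the wrist force passes 120 N, or if a joint passes its speed limit or range.

## Working session

There is one attempt and no reset: what is moved stays moved. The work goes in short steps, Python scripts to look and compute and a shell command to move; the robot and the scene stay as the last step left them, time stands still between calls to the robot, and variables do not carry over. Pictures are saved under pics/ and viewed, at most 13 in all, crops included, and the job is handed in when it is done.

```bash
mkdir -p pics; python3 - <<'E'
from cell import *
import cv2, numpy as np
s=read_state(); print(s['clock'],s['eef_pos'],s['eef_rot'],s['finger_gap'])
ims=[]
for c in ("scene","side","wrist"):
    im=camera(c); ims.append(im); cv2.imwrite(f'pics/{c}0.png',im[:,:,::-1])
    for q in ("switch_1_center","switch_1_button","tray_in"):
        try:
            for d in regions_of(c,q): print(c,q,round(d['conf'],2),np.round(d['rect'],1),d['pixels'].sum())
        except Exception as e: print(c,q,e)
    k=calibration(c); print({a:np.round(b,3).tolist() for a,b in k.items()})
E
python3 -c "
import cv2,numpy as np
a=[cv2.imread(f'pics/{c}0.png') for c in('scene','side')]
cv2.imwrite('pics/both.png',cv2.resize(np.vstack(a),(480,600)))"
```

```text
0.0 [5.49724137e+02 1.79076010e-02 1.81691666e+02] [-3.14046316e+00 -4.85621373e-05  1.57081281e+00] 94.35190779688712
scene switch_1_center 0.95 [240.9 188.9  33.6  27.9] 605
scene switch_1_center 0.48 [238.5 181.7  15.6  11.7] 102
scene switch_1_button 0.48 [239.4 180.2  11.8  11.3] 82
scene tray_in 0.89 [379.2 288.1  98.   76.7] 3900
{'mtx': [[492.2, 0.0, 316.989], [0.0, 492.2, 203.159], [0.0, 0.0, 1.0]], 'distortion': [-0.123, 0.0, 0.0, 0.0, 0.0], 'cam_to_world': [[0.791, -0.349, 0.503, -28.566], [-0.612, -0.422, 0.669, -622.03], [-0.021, -0.837, -0.547, 643.711], [0.0, 0.0, 0.0, 1.0]]}
side switch_1_center 0.68 [237.8 190.8  29.5  20.7] 556
{'mtx': [[427.843, 0.0, 324.221], [0.0, 427.843, 201.954], [0.0, 0.0, 1.0]], 'distortion': [-0.081, 0.0, 0.0, 0.0, 0.0], 'cam_to_world': [[0.822, -0.204, 0.532, 56.84], [-0.57, -0.293, 0.768, -593.658], [-0.001, -0.934, -0.357, 358.955], [0.0, 0.0, 0.0, 1.0]]}
wrist switch_1_button 0.38 [264.  263.7  92.6  63.2] 4532
wrist tray_in 0.8 [264.5 264.8  90.7  66.5] 4680
{'mtx': [[297.453, 0.0, 321.928], [0.0, 297.453, 201.356], [0.0, 0.0, 1.0]], 'distortion': [-0.057, 0.0, 0.0, 0.0, 0.0], 'hand_eye': [[0.001, -0.968, -0.251, 72.21], [1.0, 0.001, -0.0, -0.403], [0.001, -0.251, 0.968, -202.316], [0.0, 0.0, 0.0, 1.0]]}
```

View pics/scene0.png

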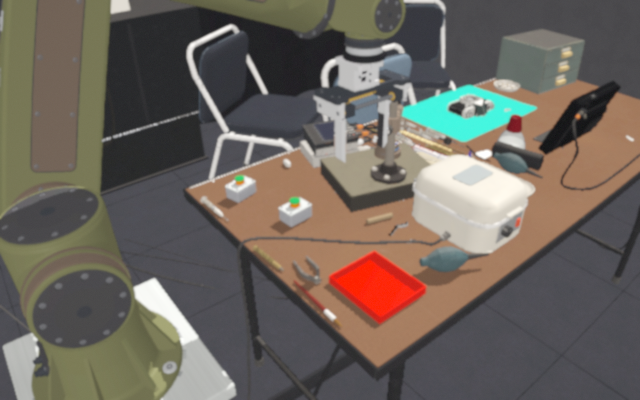

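View pics/side0.png

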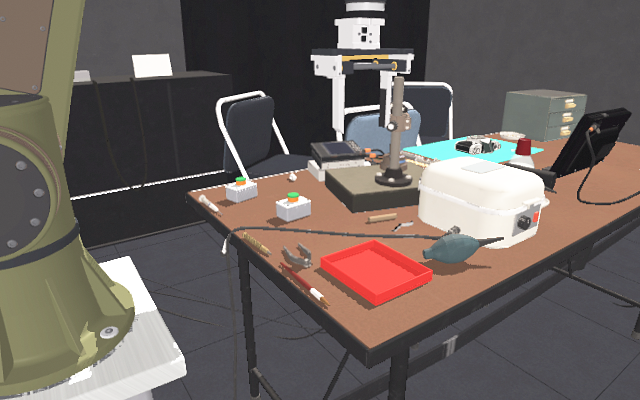

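View pics/wrist0.png

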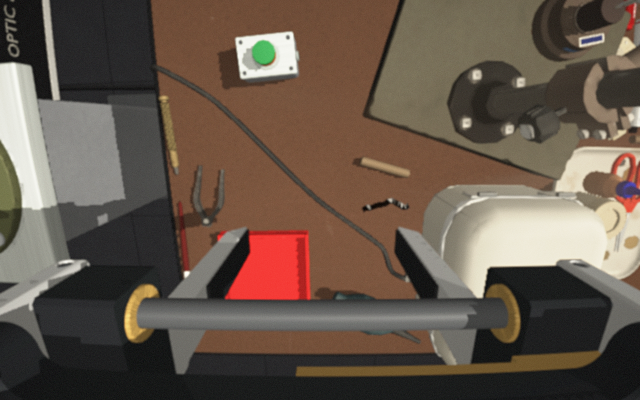

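The boxes appear in scene at about (240,188) and (295,211), and in side at about (241,190) and (293,207). The wrist picture shows one box at (266,54), with its length along world x. The tray is at scene (378,287), and the microscope stand is close to the second box. Next I triangulate.

```bash
cat > h.py <<'E'
from cell import *
import cv2, numpy as np
from scipy.spatial.transform import Rotation as Ro
def pose(c,s=None):
    k=calibration(c)
    if c!='wrist': T=np.array(k['cam_to_world'])
    else:
        W=np.eye(4); W[:3,:3]=Ro.from_euler('xyz',s['eef_rot']).as_matrix(); W[:3,3]=s['eef_pos']; T=W@np.array(k['hand_eye'])
    return np.array(k['mtx']),np.array(k['distortion']),T
def ray(c,px,s=None):
    K,D,T=pose(c,s); u=cv2.undistortPoints(np.array([[px]],float),K,D)[0,0]
    d=T[:3,:3]@[u[0],u[1],1]; return T[:3,3],d/np.linalg.norm(d)
def onz(c,px,z,s=None):
    o,d=ray(c,px,s); return o+d*(z-o[2])/d[2]
def tri(rs):
    A=sum(np.eye(3)-np.outer(d,d) for o,d in rs); b=sum((np.eye(3)-np.outer(d,d))@o for o,d in rs)
    p=np.linalg.solve(A,b); return p,[np.linalg.norm(np.cross(p-o,d)) for o,d in rs]
def blobs(im,lo,hi,amin):
    m=cv2.inRange(cv2.cvtColor(im,cv2.COLOR_RGB2HSV),lo,hi); n,l,st,ce=cv2.connectedComponentsWithStats(m)
    return [(np.round(ce[i],1),st[i],l==i) for i in range(1,n) if st[i][4]>=amin]
def green(im,a=20): return blobs(im,(50,140,60),(76,255,255),a)
def red(im,a=400): return max(blobs(im,(0,180,120),(4,255,255),a),key=lambda b:b[1][4])
def quad(m):
    h=cv2.convexHull(np.argwhere(m)[:,::-1].astype(np.int32)); h=cv2.approxPolyDP(h,0.04*cv2.arcLength(h,True),True); return h[:,0]
E
python3 - <<'E'
from h import *
s=read_state()
ims={c:cv2.imread(f'pics/{c}0.png')[:,:,::-1].copy() for c in('scene','side','wrist')}
G={c:sorted(green(i),key=lambda b:b[0][0]) for c,i in ims.items()}
for c in G: print(c,[(b[0],b[1].tolist()) for b in G[c]])
for i in (0,1):
    print('cap',i,tri([ray(c,G[c][i][0]) for c in('scene','side')]))
print('wristcap z47',onz('wrist',G['wrist'][0][0],47,s))
for c in('scene','side'):
    q=quad(red(ims[c])[2]); print(c,[(p.tolist(),np.round(onz(c,p,18)[:2]).tolist()) for p in q])
# box lid corners from wrist: white region near cap
im=ims['wrist'];m=np.zeros(im.shape[:2],np.uint8);m[20:90,220:310]=(im[20:90,220:310].min(2)>150)
h=cv2.minAreaRect(np.argwhere(m)[:,::-1].astype(np.float32)); print(h)
P=np.array([onz('wrist',p,34,s)[:2] for p in cv2.boxPoints(h)]); print(P, P.mean(0))
# microscope base/column extents guesses
for n,p in dict(basecorner=(367,113),col=(490,100),basetopleft=(400,0),white_l=(425,215),white_t=(450,187)).items(): print(n,onz('wrist',p,30,s))
E
```

```text
scene [(array([238.9, 177.9]), [236, 176, 7, 4, 21]), (array([294.1, 200.1]), [291, 198, 8, 5, 30])]
side [(array([239.9, 178.4]), [235, 176, 11, 5, 34]), (array([292.6, 194.6]), [288, 193, 10, 4, 33])]
wrist [(array([263.1,  52.2]), [253, 41, 21, 23, 370])]
cap 0 (array([439.46527697, 310.11085113,  51.19930996]), [np.float64(0.8429679361159373), np.float64(0.8429679361158736)])
cap 1 (array([486.76845175, 146.68441809,  49.28500087]), [np.float64(0.9773085902638362), np.float64(0.9773085902638196)])
wristcap z47 [487.34829068 147.10143656  47.        ]
scene [([425, 289], [523.0, -211.0]), ([379, 323], [400.0, -219.0]), ([329, 277], [408.0, -74.0]), ([376, 252], [528.0, -75.0])]
side [([432, 273], [526.0, -212.0]), ([375, 305], [396.0, -226.0]), ([321, 258], [412.0, -72.0]), ([374, 240], [529.0, -71.0])]
((267.1237487792969, 54.73762512207031), (42.09006881713867, 60.99577331542969), 84.2894058227539)
[[454.45247699 166.15072455]
 [520.66039785 171.53011754]
 [524.6009502  128.48339496]
 [456.75172314 122.60441362]] [489.11638705 147.19216267]
basecorner [601.20082156  85.44320431  30.        ]
col [744.11114519 101.92052904  30.        ]
basetopleft [633.33847475 204.45217633  30.        ]
white_l [678.78146925 -37.14170052  30.        ]
white_t [706.8242817   -1.20836942  30.        ]
```

```bash
python3 -m jog '[[0,[0.49,-0.21,0.2],0],[0,[0.49,-0.21,0.2],0],[0,[0.49,-0.21,0.2],0],[0,[0.49,-0.21,0.2],0],[0,[0.49,-0.21,0.2],0],[0,[0.49,-0.21,0.2],0],[0,[0,0,0],0],[0,[0,0,0],0],[0,[0,0,0],0]]' 20
python3 - <<'E'
from h import *
s=read_state(); im=camera('wrist'); cv2.imwrite('pics/w1.png',im[:,:,::-1]); print(s['eef_pos'],s['eef_rot'],s['wrist_force'],s['finger_gap'])
for b in green(im,60): print(b[0],b[1],onz('wrist',b[0],50,s))
E
```

```text
clock: 1.5
eef_pos: [487.6, 146.4, 122.7]
eef_rot: [3.141, -0.0, 1.57]
wrist_force: [0.1, -0.2, 1.1]
finger_gap: 25.2
finger_force: 0.0
[487.57433905 146.39235967 122.71937763] [ 3.14078458e+00 -6.02231028e-05  1.57021025e+00] [ 0.10695731 -0.15193784  1.05696916] 25.178736425675112
[268.8  10.8] [256   0  26  25 540] [442.56660441 312.40784738  50.        ]
[322.3 200.6] [311 190  23  22 394] [487.47677123 148.16636979  50.        ]
```

View pics/w1.png

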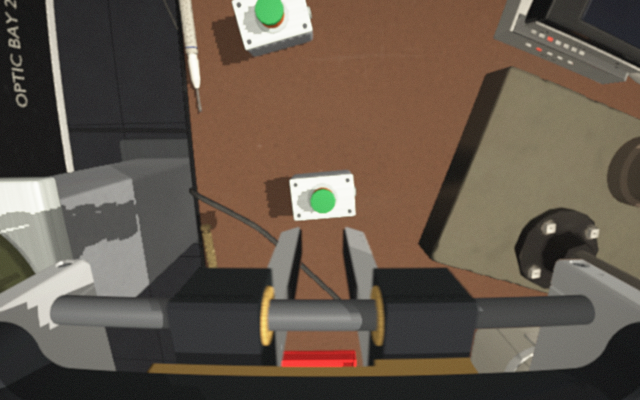

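The wrist picture shows box B's cap at (322,201) and box A's at (269,11). Box B is yawed about +5° and box A is turned a bit more. The fingers are still closing, so I finish closing them and press B.

```bash
python3 -m jog '[[0,[0.02,0,0.3],0],[0,[0,0,0.3],0],[0,[0,0,0.3],0],[0,[0,0,0.3],0],[0,[0,0,0.1],0],[0,[0,0,0.1],0],[0,[0,0,0.1],0],[0,[0,0,0.08],0],[0,[0,0,0.04],0],[0,[0,0,0],0],[0,[0,0,0],0]]' 20
```

```text
clock: 2.65
eef_pos: [487.1, 148.1, 41.5]
eef_rot: [3.141, -0.0, 1.571]
wrist_force: [-0.7, 0.1, -0.2]
finger_gap: 0.3
finger_force: 0.0
```

```bash
for i in 1 2; do python3 -m jog '[[0,[0,0,0.02],0],[0,[0,0,0.02],0],[0,[0,0,0],0]]'; done
```

```text
clock: 2.95
eef_pos: [486.9, 148.0, 39.2]
eef_rot: [-3.141, 0.0, 1.571]
wrist_force: [-0.2, 1.2, -0.2]
finger_gap: 0.5
finger_force: 0.0
clock: 3.25
eef_pos: [486.9, 148.0, 37.1]
eef_rot: [-3.141, 0.0, 1.571]
wrist_force: [-0.0, 0.4, 0.7]
finger_gap: 0.3
finger_force: 0.0
```

```bash
python3 - <<'E'
from h import *
a=camera('scene')[140:240,200:360]; b=camera('side')[140:240,200:360]
cv2.imwrite('pics/p2.png',cv2.resize(np.hstack([a,b]),(800,250),interpolation=cv2.INTER_CUBIC)[:,:,::-1])
E
```

```text
(no output)
```

View pics/p2.png

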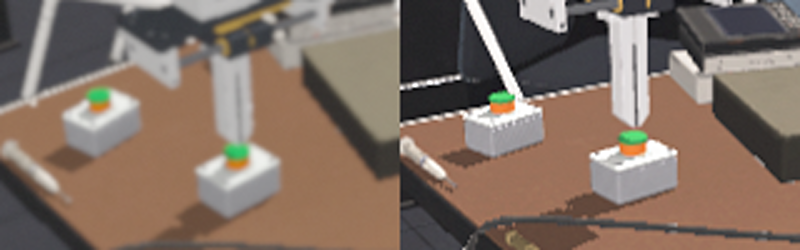

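The side crop shows the shut fingertips at about pixel (293,190), apparently above or behind the cap. The orange band is still visible and there is no force, so the tips are not where I expected. I triangulate them.

```bash
python3 - <<'E'
from h import *
print(tri([ray('scene',(294,197)),ray('side',(293,190.5))]))
s=read_state(); print(s['eef_pos'])
for c in('scene','side'):
    K,D,T=pose(c); Ti=np.linalg.inv(T)
    for p in ([487,148,37],[487,148,50],[487,148,60],[487,160,37]): print(c,p,cv2.projectPoints(np.array([p],float),cv2.Rodrigues(Ti[:3,:3])[0],Ti[:3,3],K,D)[0].ravel().round(1))
im=camera('wrist'); cv2.imwrite('pics/w2.png',im[:,:,::-1])
K,D,T=pose('wrist',s);Ti=np.linalg.inv(T)
for p in (s['eef_pos'],s['eef_pos']+np.array([0,0,20])): print(cv2.projectPoints(np.array([p],float),cv2.Rodrigues(Ti[:3,:3])[0],Ti[:3,3],K,D)[0].ravel())
print([(b[0],onz('wrist',b[0],50,s)) for b in green(im,60)])
E
```

```text
(array([485.92427253, 144.16002683,  59.26598073]), [np.float64(1.538137917518268), np.float64(1.5381379175183572)])
[486.98516704 148.00294864  37.25160238]
scene [487, 148, 37] [294.5 204.3]
scene [487, 148, 50] [294.2 199.4]
scene [487, 148, 60] [294.  195.6]
scene [487, 160, 37] [291.4 202. ]
side [487, 148, 37] [292.1 199.9]
side [487, 148, 50] [291.9 194.2]
side [487, 148, 60] [291.8 189.8]
side [487, 160, 37] [289.2 198.3]
[322.57978948 228.0550229 ]
[322.62563946 238.35255777]
[(array([323.9, 223.6]), array([487.8426994 , 155.72008647,  50.        ]))]
```

View pics/w2.png

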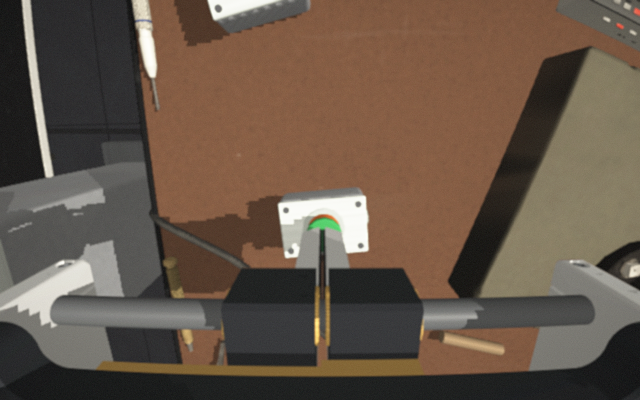

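The wrist picture shows the cap at (324,224), directly ahead of the fingertips and not yet touched. The tips sit about 20 mm higher than the TCP reading, so I go down by feel.

```bash
for i in 1 ; do python3 -m jog '[[0,[0,0,0.04],0],[0,[0,0,0.04],0],[0,[0,0,0],0]]';python3 -m jog '[[0,[0,0,0.04],0],[0,[0,0,0.0],0]]';python3 -m jog '[[0,[0,0,0.04],0],[0,[0,0,0.0],0]]';  done
```

```text
clock: 3.7
eef_pos: [486.8, 148.0, 32.9]
eef_rot: [-3.141, 0.0, 1.571]
wrist_force: [-0.5, -0.5, 0.5]
finger_gap: 0.2
finger_force: 0.0
clock: 3.9
eef_pos: [486.9, 148.0, 31.0]
eef_rot: [-3.141, 0.0, 1.571]
wrist_force: [0.5, 0.0, 0.5]
finger_gap: 0.4
finger_force: 0.0
clock: 4.1
eef_pos: [486.9, 148.0, 29.0]
eef_rot: [-3.141, 0.0, 1.571]
wrist_force: [0.4, -0.1, 0.1]
finger_gap: 0.8
finger_force: 0.0
```

```bash
for i in 1 ; do python3 -m jog '[[0,[0,0,0.04],0],[0,[0,0,0.0],0]]';python3 -m jog '[[0,[0,0,0.04],0],[0,[0,0,0.0],0]]';python3 -m jog '[[0,[0,0,0.04],0],[0,[0,0,0.0],0]]';  done | grep -E "pos|force"
```

```text
eef_pos: [487.0, 148.0, 27.1]
wrist_force: [-0.9, -0.1, 0.1]
finger_force: 0.0
eef_pos: [487.0, 148.0, 25.1]
wrist_force: [-0.2, -0.0, 0.7]
finger_force: 0.0
eef_pos: [487.0, 148.0, 23.1]
wrist_force: [-0.2, 0.2, 0.5]
finger_force: 0.0
```

```bash
python3 - <<'E'
from h import *
a=camera('scene')[160:230,250:340]; b=camera('side')[160:230,250:340]
cv2.imwrite('pics/p3.png',cv2.resize(np.hstack([a,b]),(800,311),interpolation=cv2.INTER_CUBIC)[:,:,::-1])
E
```

```text
(no output)
```

View pics/p3.png

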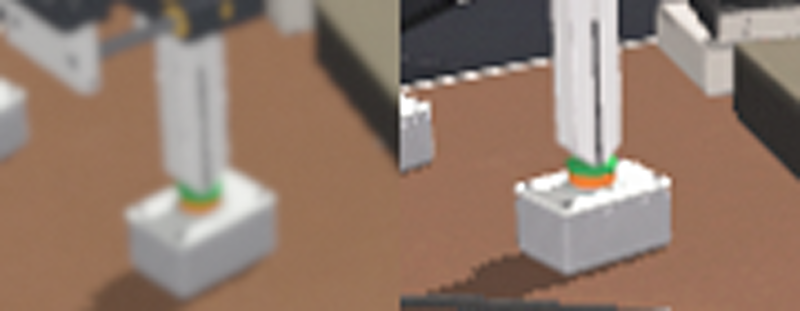

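The side crop shows the tips now at the cap, with the orange band still visible at (590,180). Contact is near.

```bash
for i in 1 ; do python3 -m jog '[[0,[0,0,0.04],0],[0,[0,0,0.0],0]]';python3 -m jog '[[0,[0,0,0.04],0],[0,[0,0,0.0],0]]';python3 -m jog '[[0,[0,0,0.04],0],[0,[0,0,0.0],0]]';  done | grep -E "pos|force"
```

```text
eef_pos: [487.0, 148.0, 21.1]
wrist_force: [0.5, 0.7, -0.4]
finger_force: 0.0
eef_pos: [487.0, 148.0, 19.0]
wrist_force: [0.2, -0.3, 0.1]
finger_force: 0.0
eef_pos: [487.0, 148.0, 17.1]
wrist_force: [-0.2, 1.2, -0.1]
finger_force: 0.0
```

```bash
cat > chk.py <<'E'
from h import *
for c in('scene','side'):
    im=camera(c); 
    print(c,'green',[(b[0].tolist(),b[1].tolist()) for b in green(im,4) if b[0][0]<320],'orange',[(b[0].tolist(),b[1].tolist()) for b in blobs(im[150:230,200:340],(5,130,170),(18,255,255),4)])
E
python3 chk.py;  python3 -m jog '[[0,[0,0,0.04],0],[0,[0,0,0.0],0]]'; python3 chk.py
```

```text
scene green [([239.0, 177.7], [236, 176, 7, 4, 23])] orange [([38.9, 32.6], [36, 32, 7, 3, 14])]
side green [([239.9, 178.4], [235, 176, 11, 5, 34]), ([292.1, 200.1], [288, 199, 10, 3, 18])] orange [([40.7, 32.6], [36, 31, 10, 4, 33])]
clock: 5.7
eef_pos: [487.2, 148.1, 16.8]
eef_rot: [3.141, -0.0, 1.571]
wrist_force: [-10.0, -3.3, 24.8]
finger_gap: 0.3
finger_force: 12.2
scene green [([239.0, 177.7], [236, 176, 7, 4, 23])] orange [([38.7, 32.7], [36, 32, 7, 3, 15])]
side green [([239.9, 178.4], [235, 176, 11, 5, 34]), ([292.1, 200.1], [288, 199, 10, 3, 17])] orange [([40.7, 32.6], [36, 31, 10, 4, 33])]
```

The button is fully down: the side green moved from row 194.6 to 200.1 and the orange band is gone. There is 25 N of contact at a TCP reading of 16.8. I release and see whether it stays down.

```bash
python3 -m jog '[[0,[0,0,-0.1],0],[0,[0,0,-0.3],0],[0,[0,0,-0.5],0],[0,[0,0,-0.5],0],[0,[0,0,-0.2],0],[0,[0,0,0],0]]'; python3 chk.py; python3 -c "
from cell import *
print(grasp_offset)"
```

```text
clock: 6.4
eef_pos: [487.5, 148.1, 96.0]
eef_rot: [3.14, -0.0, 1.571]
wrist_force: [0.4, 0.8, -0.4]
finger_gap: 0.6
finger_force: 0.0
scene green [([238.9, 177.8], [236, 176, 7, 4, 22]), ([294.3, 204.4], [291, 203, 8, 4, 26])] orange [([39.2, 32.7], [37, 32, 6, 3, 13])]
side green [([239.9, 178.4], [235, 176, 11, 5, 34]), ([292.4, 199.3], [288, 197, 10, 5, 36])] orange [([40.6, 32.6], [36, 31, 10, 4, 32])]
18.8
```

B stays down, so it is the good box. Now I press A, which should be the faulty one.

```bash
python3 -m jog '[[0,[0.54,-0.16,0],0],[0,[0.54,-0.16,0],0],[0,[0.54,-0.15,0],0],[0,[0.54,-0.15,0],0],[0,[0.55,-0.16,0],0],[0,[0.55,-0.16,0],0],[0,[0,0,0],0],[0,[0,0,0],0]]'; python3 - <<'E'
from h import *
s=read_state(); im=camera('wrist'); cv2.imwrite('pics/w4.png',im[:,:,::-1])
print(s['eef_pos'],[(b[0],b[1],onz('wrist',b[0],50,s)) for b in green(im,60)])
for r in regions_of('wrist','switch_1_center'):
    m=r['pixels']; h=cv2.minAreaRect(np.argwhere(m)[:,::-1].astype(np.float32)); print(round(r['conf'],2),r['rect'],h)
m=np.zeros(im.shape[:2],np.uint8); m[130:250,250:400]=(im[130:250,250:400].min(2)>185)
h=cv2.minAreaRect(np.argwhere(m)[:,::-1].astype(np.float32));P=np.array([onz('wrist',p,34,s)[:2] for p in cv2.boxPoints(h)]);print(h,P)
E
```

```text
clock: 7.3
eef_pos: [439.4, 310.8, 93.9]
eef_rot: [-3.14, 0.001, 1.572]
wrist_force: [-0.3, -0.5, 0.4]
finger_gap: 0.5
finger_force: 0.0
[439.38387319 310.78373958  93.91479324] [(array([326. , 205.8]), array([314, 194,  25,  25, 491], dtype=int32), array([442.29938888, 315.27981793,  50.        ]))]
0.9 [326.6, 197.6, 77.1, 63.9] ((325.4044189453125, 198.3795166015625), (53.34895706176758, 72.68326568603516), 75.52970886230469)
((326.79412841796875, 201.17648315429688), (45.839229583740234, 70.82039642333984), 75.96376037597656) [[407.17464033 327.84400817]
 [468.58958707 343.55383742]
 [480.09517668 302.31423322]
 [416.40462896 285.33387681]]
```

View pics/w4.png

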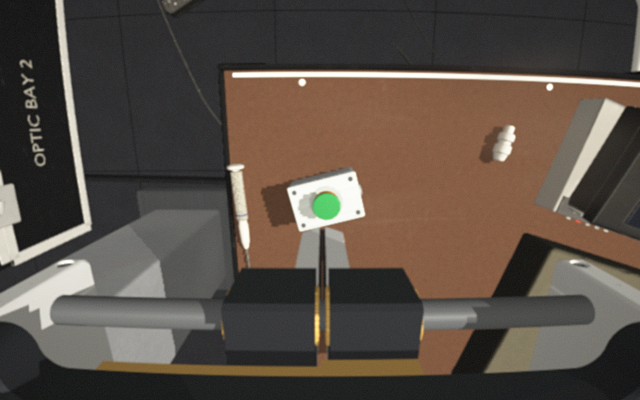

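The wrist picture shows A's cap at (326,206). The box is yawed about +14.5° and centred near (442,313). Next I press it.

```bash
python3 -m jog '[[0,[0.04,0.04,0.3],0],[0,[0,0,0.4],0],[0,[0,0,0.4],0],[0,[0,0,0.1],0],[0,[0,0,0.06],0],[0,[0,0,0.06],0],[0,[0,0,0.06],0],[0,[0,0,0.06],0],[0,[0,0,0.04],0],[0,[0,0,0.03],0],[0,[0,0,0],0]]'; python3 chk.py
```

```text
clock: 8.5
eef_pos: [442.3, 313.1, 20.0]
eef_rot: [3.141, -0.0, 1.571]
wrist_force: [2.9, -0.1, 3.5]
finger_gap: 0.7
finger_force: 1.5
scene green [([294.3, 204.4], [291, 203, 8, 4, 26])] orange []
side green [([238.4, 181.9], [236, 180, 7, 4, 14]), ([292.6, 199.3], [288, 197, 10, 5, 36])] orange [([40.0, 34.0], [37, 34, 7, 1, 7])]
```

```bash
python3 -m jog '[[0,[0,0,0.04],0],[0,[0,0,0.02],0],[0,[0,0,0],0]]';python3 -m jog '[[0,[0,0,0.02],0],[0,[0,0,0],0]]'; python3 chk.py
```

```text
clock: 8.9
eef_pos: [442.3, 313.1, 17.1]
eef_rot: [3.141, -0.0, 1.571]
wrist_force: [1.9, -1.0, 5.6]
finger_gap: 0.3
finger_force: 3.0
clock: 9.1
eef_pos: [442.3, 313.2, 16.8]
eef_rot: [3.141, -0.0, 1.571]
wrist_force: [-1.8, -2.9, 15.4]
finger_gap: 0.2
finger_force: 7.9
scene green [([294.3, 204.4], [291, 203, 8, 4, 26])] orange []
side green [([238.0, 183.2], [236, 182, 5, 3, 8]), ([243.2, 183.4], [242, 183, 4, 2, 5]), ([292.4, 199.3], [288, 197, 10, 5, 36])] orange []
```

The button bottomed at 15 N. I release, raise, turn to A's yaw and open the fingers.

```bash
python3 -m jog '[[0,[0,0,-0.1],0],[0,[0,0,-0.3],0],[0,[0,0,-0.4],0],[72,[0,0,-0.4],0],[72,[0,0,-0.2],0.045],[72,[0,0,0],0.047],[72,[0,0,0],0.047],[72,[0,0,0],0.047],[72,[0,0,0],0.047],[72,[0,0,0],0.047],[72,[0,0,0],0.047],[72,[0,0,0],0.047],[72,[0,0,0],0.045],[72,[0,0,0],0],[72,[0,0,0],0]]'; python3 chk.py; python3 - <<'E'
from h import *
s=read_state(); im=camera('wrist'); cv2.imwrite('pics/w5.png',im[:,:,::-1])
print(s['eef_pos'],np.degrees(s['eef_rot']),[(b[0],b[1],onz('wrist',b[0],50,s)) for b in green(im,60)])
g=green(im,60)[0][0].astype(int); m=np.zeros(im.shape[:2],np.uint8); w=np.s_[max(g[1]-60,0):g[1]+60,g[0]-60:g[0]+60]; m[w]=(im[w].min(2)>185)
m=cv2.morphologyEx(m,cv2.MORPH_OPEN,np.ones((3,3)))
h=cv2.minAreaRect(np.argwhere(m)[:,::-1].astype(np.float32)); print(h)
E
```

```text
clock: 10.7
eef_pos: [441.6, 312.9, 85.4]
eef_rot: [3.141, 0.001, 0.259]
wrist_force: [0.1, -0.3, 0.1]
finger_gap: 71.6
finger_force: 0.0
scene green [([238.9, 177.8], [236, 176, 7, 4, 22]), ([294.3, 204.4], [291, 203, 8, 4, 26])] orange [([39.2, 32.7], [37, 32, 6, 3, 13])]
side green [([239.9, 178.4], [235, 176, 11, 5, 34]), ([292.6, 199.3], [288, 197, 10, 5, 36])] orange [([40.7, 32.6], [36, 31, 10, 4, 33])]
[441.76277    312.95351705  85.52974167] [1.79996312e+02 3.56628087e-02 1.47769569e+01] [(array([320.1, 211.6]), array([307, 199,  27,  26, 535], dtype=int32), array([442.98030265, 314.51448474,  50.        ])), (array([513.1, 215.3]), array([503, 210,  22,   9,  74], dtype=int32), array([481.91329043, 153.70476185,  50.        ]))]
((320.0, 203.0), (72.0, 48.0), 90.0)
```

View pics/w5.png

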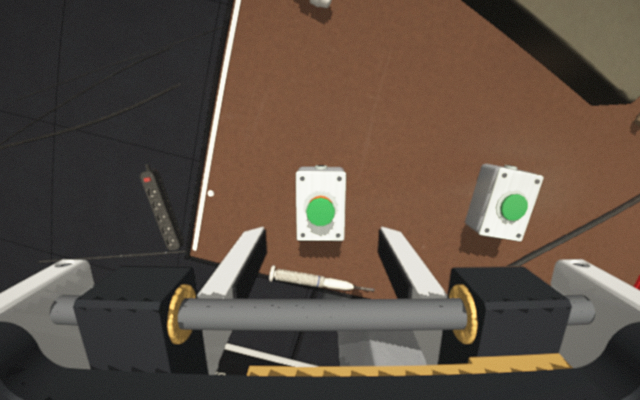

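The wrist picture shows A sprung back up, with its cap at (320,212), and aligned with the tool. B's button, at (513,207), is still down. So A is faulty; I grasp it.

```bash
python3 -m jog '[[72,[0,0,0.3],0],[72,[0,0,0.4],0],[72,[0,0,0.4],0],[72,[0,0,0.3],0],[72,[0,0,0.2],0],[72,[0,0,0.15],0],[72,[0,0,0.1],0],[72,[0,0,0],0]]'; python3 -m jog '[[72,[0,0,0.05],0],[72,[0,0,0.05],0],[72,[0,0,0.04],0],[72,[0,0,0],0]]'; python3 - <<'E'
from h import *
a=camera('scene')[140:230,180:300]; b=camera('side')[140:230,180:300]
cv2.imwrite('pics/p6.png',cv2.resize(np.hstack([a,b]),(800,300),interpolation=cv2.INTER_CUBIC)[:,:,::-1])
E
```

```text
clock: 11.65
eef_pos: [441.9, 313.0, -7.0]
eef_rot: [3.141, 0.0, 0.255]
wrist_force: [0.2, 0.2, 0.3]
finger_gap: 72.0
finger_force: 0.0
clock: 12.05
eef_pos: [441.9, 312.9, -13.9]
eef_rot: [3.141, 0.0, 0.255]
wrist_force: [-0.3, 0.2, 0.4]
finger_gap: 71.9
finger_force: 0.0
```

View pics/p6.png

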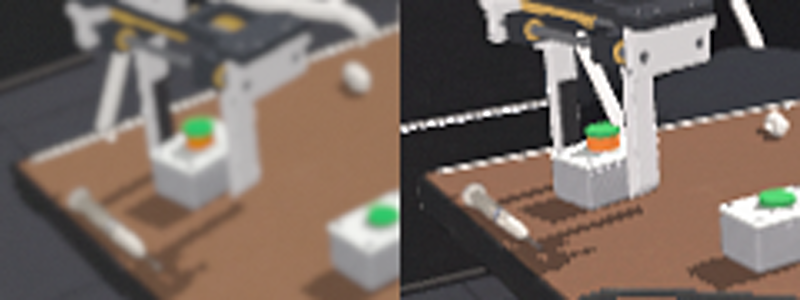

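The crops show the fingers straddling box A, with the tips just above the bench at side crop (640,195). I close and lift.

```bash
python3 -m jog '[[30,[0,0,0],0],[30,[0,0,0],0],[30,[0,0,0],0],[30,[0,0,0],0],[30,[0,0,0],0],[30,[0,0,0],0],[30,[0,0,0],0],[30,[0,0,0],0]]' 30 && python3 -m jog '[[30,[0,0,-0.1],0],[30,[0,0,-0.3],0],[30,[0,0,-0.4],0],[30,[0,0,-0.4],0],[30,[0,0,-0.4],0],[30,[0,0,0],0],[30,[0,0,0],0]]'; python3 chk.py
```

```text
clock: 12.95
eef_pos: [442.0, 313.0, -13.7]
eef_rot: [-3.142, -0.0, 0.254]
wrist_force: [-0.3, -0.3, 0.7]
finger_gap: 43.7
finger_force: 30.0
clock: 13.65
eef_pos: [442.0, 313.0, 66.5]
eef_rot: [-3.141, -0.001, 0.254]
wrist_force: [0.8, -0.3, -1.9]
finger_gap: 43.5
finger_force: 30.0
scene green [([234.7, 148.0], [231, 146, 8, 5, 29]), ([294.3, 204.4], [291, 203, 8, 4, 26])] orange [([35.5, 3.3], [33, 2, 6, 3, 14])]
side green [([237.4, 145.9], [234, 144, 7, 4, 20]), ([292.5, 199.3], [288, 197, 10, 5, 37])] orange [([37.1, 0.9], [34, 0, 7, 3, 19])]
```

A is held at 43.5 mm with its underside about 80 mm up. I carry it to above the tray.

```bash
python3 -m jog '[[30,[-0.05,0.25,0],0],[30,[-0.1,0.5,0],0],[30,[-0.1,0.5,0],0],[30,[-0.1,0.5,0],0],[30,[-0.1,0.5,0],0],[30,[-0.11,0.5,0],0],[30,[-0.11,0.5,0],0],[30,[-0.11,0.5,0],0],[30,[-0.11,0.5,0],0],[30,[-0.11,0.5,0],0],[30,[-0.11,0.5,0],0],[30,[-0.1,0.5,0],0],[30,[-0.1,0.5,0],0],[30,[-0.1,0.5,0],0],[30,[-0.1,0.5,0],0],[30,[-0.11,0.5,0],0],[30,[-0.11,0.5,0],0],[30,[-0.11,0.5,0],0],[30,[-0.05,0.25,0],0],[30,[0,0,0],0]]'; python3 - <<'E'
from h import *
s=read_state(); im=camera('wrist'); print(s['eef_pos'],s['finger_gap'])
for c in('scene','side'):
    i=camera(c); q=cv2.convexHull(np.argwhere(red(i)[2])[:,::-1].astype(np.int32)); print(c,[np.round(onz(c,p[0],18)[:2]).tolist() for p in cv2.approxPolyDP(q,3,True)])
    if c=='side': b=i
cv2.imwrite('pics/p7.png',cv2.resize(np.hstack([im,b]),(800,250),interpolation=cv2.INTER_AREA)[:,:,::-1])
E
```

```text
clock: 15.75
eef_pos: [463.3, -147.4, 65.8]
eef_rot: [-3.141, 0.001, 0.252]
wrist_force: [1.0, 0.2, -1.5]
finger_gap: 43.8
finger_force: 30.0
[ 463.28020584 -147.41353781   65.80715588] 43.80507014425027
scene [[523.0, -211.0], [400.0, -219.0], [398.0, -101.0], [408.0, -74.0], [482.0, -70.0], [528.0, -123.0], [532.0, -201.0]]
side [[526.0, -212.0], [507.0, -225.0], [396.0, -226.0], [395.0, -105.0], [412.0, -72.0], [525.0, -73.0]]
```

View pics/p7.png

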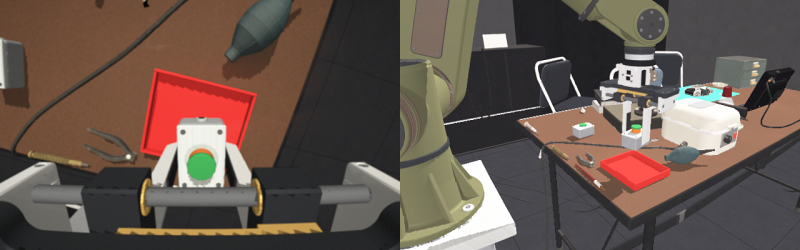

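The wrist view shows tray corners at crop (154,69), (255,93) and (139,150), with box A hanging upright over it. I place the tray from those corners.

```bash
python3 - <<'E'
from h import *
s=read_state()
P=[onz('wrist',np.array(p)*1.6,18,s)[:2] for p in((154,69),(256,93),(139,152))]
print(P, (P[1]+P[2])/2, [np.linalg.norm(P[0]-P[i]) for i in(1,2)])
E
```

```text
[array([528.90329836, -65.28364448]), array([ 533.06843854, -203.4225688 ]), array([409.52530545, -66.27292719])] [ 471.296872 -134.847748] [np.float64(138.20170333580353), np.float64(119.3820919289557)]
```

The centre comes out near (469,-139). I shift, square up and lower.

```bash
python3 -m jog '[[30,[0,0,0],0.04],[30,[0,0,0],0.04],[30,[0.12,-0.16,0],0],[30,[0,0,0.2],0],[30,[0,0,0.3],0],[30,[0,0,0.3],0],[30,[0,0,0.2],0],[30,[0,0,0.2],0],[30,[0,0,0.1],0],[30,[0,0,0.06],0],[30,[0,0,0.06],0],[30,[0,0,0],0]]'; python3 -m jog '[[30,[0,0,0.04],0],[30,[0,0,0],0]]'
```

```text
clock: 17.1
eef_pos: [469.8, -138.3, -4.8]
eef_rot: [3.142, -0.0, 0.003]
wrist_force: [-0.1, -0.7, -2.2]
finger_gap: 44.0
finger_force: 30.0
clock: 17.3
eef_pos: [469.8, -138.3, -6.7]
eef_rot: [3.142, -0.0, 0.003]
wrist_force: [-0.0, -0.1, -2.0]
finger_gap: 43.6
finger_force: 30.0
```

```bash
for i in 1 ; do python3 -m jog '[[30,[0,0,0.03],0],[30,[0,0,0.0],0]]';python3 -m jog '[[30,[0,0,0.02],0],[30,[0,0,0.0],0]]';  done | grep -E "pos|wrist"
```

```text
eef_pos: [469.7, -138.3, -8.3]
wrist_force: [-0.1, 0.7, -1.6]
eef_pos: [469.8, -138.3, -9.3]
wrist_force: [-0.3, 0.1, -1.7]
```

```bash
python3 -m jog '[[30,[0,0,0.01],0],[30,[0,0,0],0],[66,[0,0,0],0],[66,[0,0,0],0],[66,[0,0,0],0],[66,[0,0,0],0],[66,[0,0,-0.1],0],[66,[0,0,-0.3],0],[66,[0,0,-0.5],0],[66,[0,0,-0.5],0],[66,[0,0,-0.5],0],[66,[0,0,-0.5],0],[66,[0,0,0],0],[66,[0,0,0],0]]'; python3 chk.py; python3 - <<'E'
from h import *
s=read_state(); im=camera('wrist'); print([(b[0],b[1],onz('wrist',b[0],54,s)) for b in green(im,60)])
S=camera('side')
G=[ [b[0] for b in green(camera(c),10)] for c in('scene','side')]; print(G)
a=im[60:340,160:480]; b=cv2.resize(S[170:320,230:450],(411,280),interpolation=cv2.INTER_CUBIC)
cv2.imwrite('pics/p8.png',np.hstack([a,b])[:,:,::-1])
E
```

```text
clock: 19.1
eef_pos: [469.8, -138.3, 110.4]
eef_rot: [3.141, -0.001, 0.003]
wrist_force: [0.3, 0.3, -0.9]
finger_gap: 65.8
finger_force: 0.0
scene green [([294.3, 204.4], [291, 203, 8, 4, 26])] orange []
side green [([292.4, 199.3], [288, 197, 10, 5, 36])] orange []
[(array([ 35.6, 183.6]), array([ 25, 173,  22,  22, 372], dtype=int32), array([490.66730718, 130.02742532,  54.        ])), (array([321.9, 204.4]), array([311, 193,  24,  24, 415], dtype=int32), array([ 471.74988139, -138.52203487,   54.        ]))]
[[array([294.3, 204.4]), array([377.5, 266.9])], [array([292.5, 199.3]), array([375.5, 245. ])]]
```

View pics/p8.png

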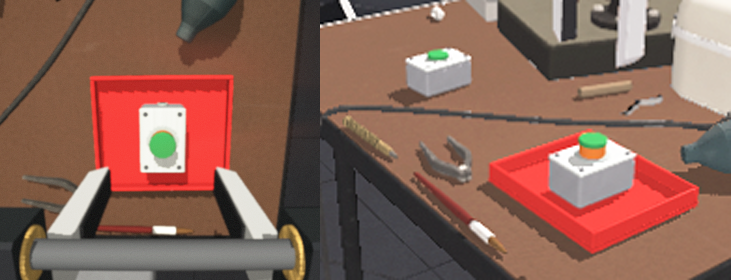

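The picture shows A upright in the middle of the tray, at wrist crop (163,140), with its button up. B stands at its place with its button down, and the robot is clear of both.

```bash
python3 -c "
from cell import *
print(sign_off())"
```

```text
the job is handed in; nothing more can be done
None
```

The job is handed in (about 19 s on the robot clock): the faulty box, the one farther from the tray at the start, stands upright in the middle of the red tray, and the good box stands where it was with its button down; the judge's verdict was not reported.

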